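# Call order seven at the ribbon counter

## Robot

A 7-joint arm with a two-finger parallel gripper is mounted at the origin on the work surface. World frame = base frame: x ahead of the robot, y to its left, z up, the work surface at z = 0. Lengths are in m, angles in rad, forces in N, time in s.
With the tool pointing down it reaches from about 0.425 to 0.875 m from the base axis. Payload 9.9 kg.
Tool frame: the origin (TCP) lies on the centre line of the jaws, within the pads' length; the fingertips stand 17 mm ahead of it and the grasp point (between the pads) lies 2 mm behind it; z points along the fingers, y is the direction in which the jaws open and shut (so a half turn about z gives the same grasp; the last joint's range is limited). The gripper opens to 85 mm and grips with 20 to 120 N. Pads are 22 mm wide; open, the fingers measure 114 mm over their backs; the gripper's body (76 mm by 85 mm) begins 54 mm behind the grasp point. The pads swing forward as they close: fully open they stand 13 mm farther back than shut.
Start: joints at [1.118, 0.576, 0.025, 1.437, -0.015, 1.129, -0.057], TCP at [0.243, -0.63, 0.248] pointing down, gripper open.
Joint ranges: [-2.76, 2.76], [-0.34, 2.15], [-1.52, 1.57], [0.19, 2.46], [-1.09, 4.23], [0.17, 1.99], [-2.82, 2.82]. Speed limits (rad/s): [2.22, 2.22, 3.01, 3.01, 3.14, 3.14, 3.14].

## Interface

Orientations are given as a unit quaternion [w, x, y, z].
In Python, from plant import bot gives the robot as it stands. Calls block until the motion is done:
- bot.goto(position, orientation): joint-space move of the TCP to a pose.
- bot.line_to(position, rate=0.15, ori=None, max_force=None): straight line of the TCP; ori=None keeps the orientation; rate is the mean speed in m/s. With max_force (N) it stops when the force on the tool has changed by that much, and returns True; else False.
- bot.goto_joints(angles): joint-space move.
- bot.grip(opening): finger opening in m; the grip force is fixed at half the most; returns when the fingers have stopped.
- bot.sleep(seconds).
- bot.inverse_kinematics(position, orientation): joint angles nearest the present ones, or None.
- bot.observe(): the state.
- bot.camera(name): name is "scene" or "top" or "wrist"; returns the picture (400x640x3 uint8, blue, green, red); there is no depth.
- bot.camera_model(name): a dict with "fov_y" (degrees; the focal length in pixels is half the picture's height over the tangent of half this angle, whatever the lens; pixels are square), "cx", "cy" (the principal point, pixels), "R" (3x3) and "t" (3): a world point X has camera coordinates R X + t; the wrist camera has in their place "tool_from_camera" (4x4, takes a point from camera to tool coordinates, whose origin is the TCP and whose axes are the flange's). Camera axes: x right, y down, z forward; pixel columns grow to the right and rows downward; lengths in m; the calibration is good to about 2 mm. A picture is of the moment at which its call begins: read the wrist's pose just before it. camera_model takes no time and is no camera call.
A pose or a line that the arm cannot do raises bot.Unreachable and nothing moves.
- bot.sign_off(): hands the job in, once; it reports no verdict.
The state is a dict: "time_s": time; "joint_positions": joint angles; "qd": joint speeds; "tau": joint torques, N m; "eef_pos": TCP position; "ee_rot": TCP orientation; "wrist_force": force on the tool from outside, world axes, zero at the start; "ft_torque": the same for the moment, N m; "grip_width": finger opening in m.
Only numpy, scipy, OpenCV 4.12 (cv2) and the standard library are available. Lean on these libraries where they do the work, as an engineer would, in place of code of your own. Each camera call takes 0.05 s, during which the arm holds its last target.

## Task

Order 7 is ready. First lift the red tag numbered 7 off its hook and put it down in the wooden tray; then turn the finger wheel of the blue counter until the 7 stands centred in its window. Leave the two other tags hanging on their hooks, do not disturb the ribbon spools and the bowl, and let go of everything at the end.

Things in the scene. Friction and masses are not known exactly. Their poses are not given: they have to be found in the camera images.
- drum (a joint): angle (rad) of the white digit drum, one piece with the finger wheel, on a level shaft. Digits 0 to 9, one every 0.628 rad: digit n is centred in the window at n x 0.628 (7 at 4.398). Grows as the wheel's top moves along +x of wheel_hub (away from the robot). Stops at -0.15 and 5.8; starts within 0.9 to 2.6. About 0.1 N m of friction, no clicks; it stays where it is left.
- wheel_hub (a point): centre of the aluminium finger wheel, 70 mm above the table; frame fixed to the case: x away from the robot, y along the shaft from case to wheel, z up. Upright disc, 16 mm thick (y), 88 mm in diameter, with ten 12 mm round knobs on the rim reaching to 100 mm diameter; shaft 14 mm thick. Pinch its rim across the 16 mm, anywhere on its upper half; it may creep in the grip.
- counter: blue case, fixed, 64 mm wide (y), 130 mm base, with a rounded top of 53 mm radius about the shaft; origin on the table under its middle, axes as wheel_hub, which lies 80 mm to its +y. The cheek facing the wheel is 48 mm from the wheel's middle plane. Window 28 mm wide, framed in brass, 30 degrees from the top, leaning away from the robot.
- tag7: red tag with a white 7, about 30 to 65 g, on one of three hooks (varies). Upright plate 44 wide (y), 8 thick (x), 50 mm high (z); origin at the plate's centre. A brass wire loop on it reaches 58 mm above the origin, 29 mm wide inside; the hook's 6 mm wire runs through it along x with its axis 48 mm above the origin, 20 mm clear of the plate's upper edge.
- tag2: blue tag with a white 2, same shape; stays on its hook
- tag5: green tag with a white 5, same shape; stays on its hook
- tag_stand: fixed wooden stand; origin on the table below the middle tag, x away from the robot, y along the bar. Tags hang 110 mm apart along y, origins 142 mm up. Bar (top at 199 mm) 70 mm behind the tags, posts at y -165 and 165. Hook tips lie 20 mm on the -x side of the tag's middle, rising 13 mm above the wire's axis: lift a tag 13 to 19 mm, then draw it 40 mm along -x.
- tray_in (a point): centre of the inner floor of the fixed wooden tray, 188 mm (x) by 148 mm (y) inside, rim 29 to 30 mm above this point; outside height 35 mm.
- spool_orange: loose spool of orange ribbon standing upright, 54 mm in diameter, 58 mm high; origin under its centre
- spool_mint: loose spool of pale blue ribbon standing upright, same size; origin under its centre
- bowl: loose white bowl, 120 mm in diameter, 50 mm high; origin under its centre

How it is judged:
On the way, in this order (a step that is already met when the one before it is completed fails the run):
1. the red tag 7 is in the tray, let go (x of tag7 in the frame of tray_in between -0.094 and 0.094 m and y of tag7 in the frame of tray_in between -0.074 and 0.074 m and z of tag7 in the frame of tray_in below 0.032 m and linear speed of tag7 below 0.03 m/s and contact force between tag7 and the fingers below 0.3 N), for 0.2 s.
2. the 7 stands centred in the counter's window (value of joint drum between 4.298 and 4.498 rad and velocity of joint drum between -0.03 and 0.03 rad/s), for 0.2 s.
At the end, for the whole second after the job is handed in: The red tag rests in the tray (its centre inside the walls and below the rim), released and still; the drum stands still within 0.1 rad of 7 (4.398 rad); the blue and green tags still hang within 30 mm of where they were (all of step 1 and all of step 2 and distance of each of tag2, tag5 from where it was at the start of the episode below 0.03 m and linear speed of each of tag2, tag5 below 0.05 m/s); the robot touches nothing.
It fails at once if another tag pulled off or pushed more than 60 mm (distance of any of tag2, tag5 from where it was at the start of the episode above 0.06 m).
It fails at once if a spool or the bowl knocked more than 40 mm or tipped over (distance of any of spool_orange, spool_mint, bowl from where it was at the start of the episode above 0.04 m or angle between any of spool_orange, spool_mint, bowl's own z axis and vertical above 0.5 rad).
It also fails if it takes over 72 s, if anything falls off the work surface, if the arm or the gripper's body presses on something with over 40 N, if the wrist force passes 120 N, or if a joint passes its speed limit or range.

## Working session

There is one attempt and no reset: what is moved stays moved. The work goes in short steps, each a Python script; the robot and the scene stay as the last script left them, time stands still between calls to the robot, and variables do not carry over. Pictures are saved under pics/ and viewed, and the job is handed in when it is done.

```bash
ls; mkdir -p pics; python3 - <<'E'
from plant import bot
import cv2,numpy as np
for n in("scene","top","wrist"):
    im=bot.camera(n); cv2.imwrite(f"pics/{n}0.png",im)
    m=bot.camera_model(n); print(n,{k:np.round(np.array(v),4).tolist() for k,v in m.items()})
s=bot.observe(); print(s)
E
```

```text
pics
scene {'fov_y': 46.0858, 'cx': 326.6076, 'cy': 203.052, 'R': [[0.3609, 0.9326, -0.0012], [0.7111, -0.276, -0.6466], [-0.6034, 0.2325, -0.7628]], 't': [-0.2031, -0.326, 1.6268]}
top {'fov_y': 54.1052, 'cx': 318.4847, 'cy': 198.3303, 'R': [[-0.0099, -0.9999, 0.0133], [-0.9922, 0.0081, -0.1246], [0.1245, -0.0144, -0.9921]], 't': [0.003, 0.5771, 0.9111]}
wrist {'fov_y': 67.5143, 'cx': 320.5722, 'cy': 199.6005, 'tool_from_camera': [[0.0002, -0.9631, -0.2692, 0.0671], [1.0, 0.0003, -0.0003, 0.0004], [0.0003, -0.2692, 0.9631, -0.1256], [0.0, 0.0, 0.0, 1.0]]}
{'time_s': 0.15, 'joint_positions': array([ 1.11821136,  0.57634562,  0.02486629,  1.437698  , -0.01499129,
        1.12899452, -0.0565105 ]), 'qd': array([ 0.00058432, -0.00182556, -0.00102349, -0.0010338 , -0.00017088,
        0.00155942, -0.00048376]), 'tau': array([ 2.56834959e-03, -7.66262555e+01,  2.25284345e+00, -2.86175716e+01,
        1.56135892e-02,  9.99585260e-03, -5.93987579e-05]), 'eef_pos': array([ 0.24321282, -0.62932581,  0.24764262]), 'ee_rot': array([-6.11339283e-04,  9.83046565e-01,  1.83354992e-01, -1.53567080e-04]), 'wrist_force': array([-0.04198374, -0.38909882, -0.34094007]), 'ft_torque': array([ 0.03120794, -0.04802451, -0.03112876]), 'grip_width': 0.08554029294828698}
```

View pics/scene0.png

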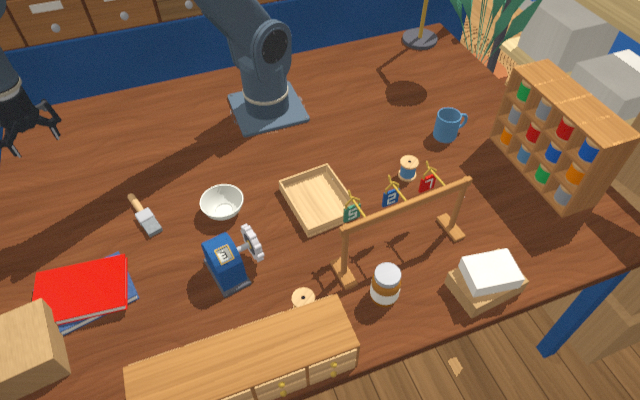

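View pics/top0.png

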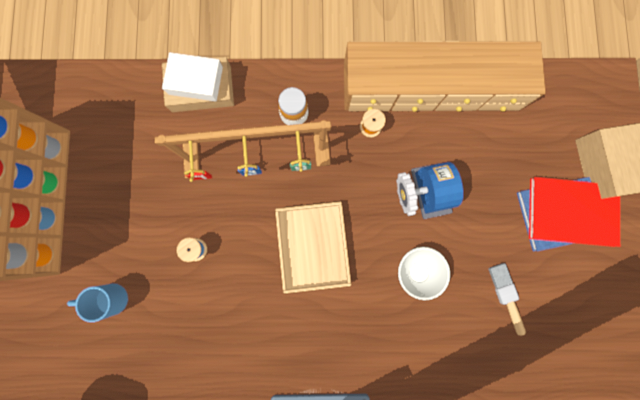

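View pics/wrist0.png

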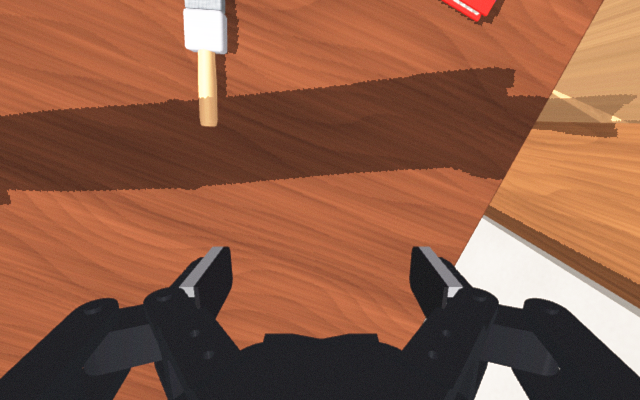

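```bash
cat > h.py <<'E'
import numpy as np, cv2
from plant import bot
from scipy.spatial.transform import Rotation as R
def cam(n,obs=None):
    m=bot.camera_model(n); f=200/np.tan(np.radians(m["fov_y"])/2)
    if "R" in m: Rm,t=np.array(m["R"]),np.array(m["t"])
    else:
        T=np.eye(4); q=obs["ee_rot"]; T[:3,:3]=R.from_quat([q[1],q[2],q[3],q[0]]).as_matrix(); T[:3,3]=obs["eef_pos"]
        T=np.linalg.inv(T@np.array(m["tool_from_camera"])); Rm,t=T[:3,:3],T[:3,3]
    return f,m["cx"],m["cy"],Rm,t
def px2w(c,u,v,z):
    f,cx,cy,Rm,t=c; d=Rm.T@np.array([(u-cx)/f,(v-cy)/f,1]); o=-Rm.T@t
    return o+d*(z-o[2])/d[2]
def w2px(c,X):
    f,cx,cy,Rm,t=c; p=Rm@np.array(X)+t; return p[:2]/p[2]*f+[cx,cy]
def tri(obs): # list of (cam,u,v)
    A=[];b=[]
    for c,u,v in obs:
        f,cx,cy,Rm,t=c; d=Rm.T@np.array([(u-cx)/f,(v-cy)/f,1]); d/=np.linalg.norm(d); o=-Rm.T@t
        P=np.eye(3)-np.outer(d,d); A.append(P); b.append(P@o)
    return np.linalg.lstsq(np.vstack(A),np.hstack(b),rcond=None)[0]
def crop(im,x0,y0,x1,y1,s,name):
    o=cv2.resize(im[y0:y1,x0:x1],None,fx=s,fy=s,interpolation=cv2.INTER_CUBIC)
    step=10
    for u in range((x0//step+1)*step,x1,step): cv2.line(o,((u-x0)*s,0),((u-x0)*s,6 if u%50 else 14),(0,255,255),1); u%20==0 and cv2.putText(o,str(u),((u-x0)*s,24),0,.35,(0,255,255),1)
    for v in range((y0//step+1)*step,y1,step): cv2.line(o,(0,(v-y0)*s),(6 if v%50 else 14,(v-y0)*s),(0,255,255),1); v%20==0 and cv2.putText(o,str(v),(16,(v-y0)*s),0,.35,(0,255,255),1)
    cv2.imwrite("pics/"+name,o)
E
python3 - <<'E'
from h import *
t=cv2.imread("pics/top0.png"); s=cv2.imread("pics/scene0.png")
crop(t,150,115,340,185,4,"t_st.png"); crop(t,265,195,365,300,5,"t_tr.png"); crop(t,385,150,475,225,7,"t_ct.png")
crop(s,330,150,480,290,5,"s_st.png"); crop(s,195,215,275,300,7,"s_ct.png")
E
```

```text
(no output)
```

View pics/t_st.png

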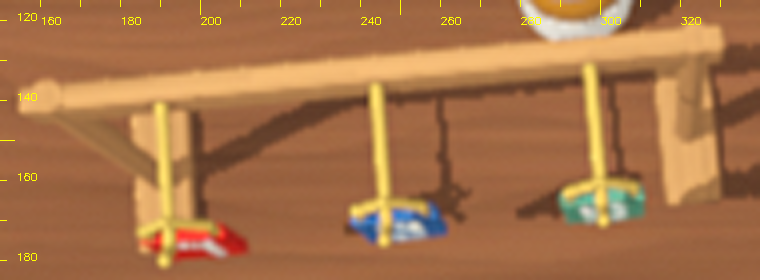

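View pics/t_ct.png

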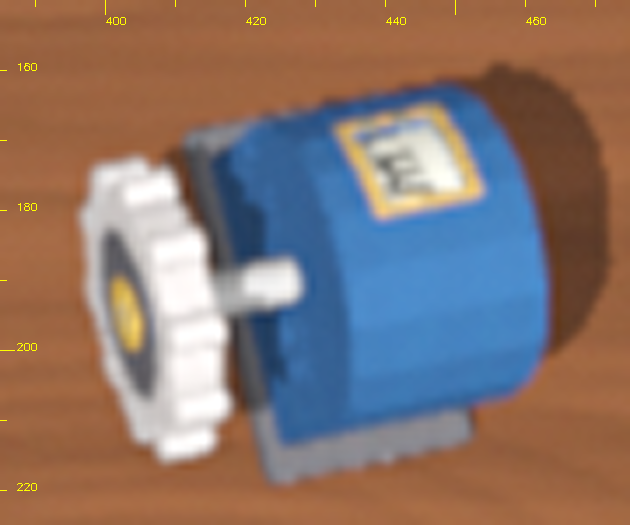

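View pics/s_st.png

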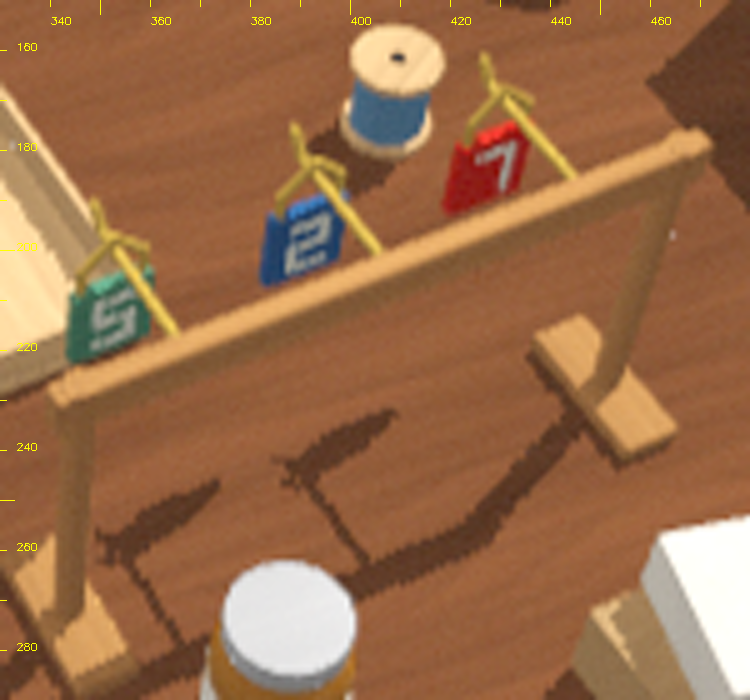

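View pics/s_ct.png

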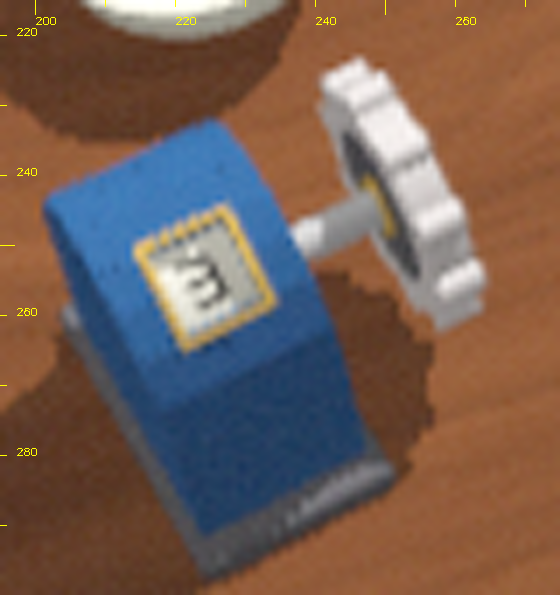

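View pics/t_tr.png

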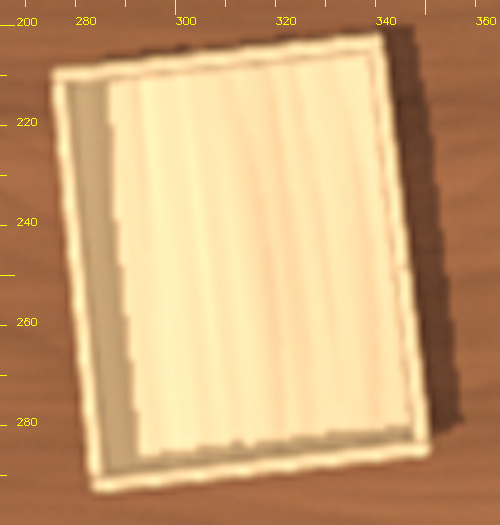

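```bash
python3 - <<'E'
from h import *
np.set_printoptions(precision=4,suppress=True)
T=cam("top");S=cam("scene")
print("tips")
P=[tri([(T,*a),(S,*b)]) for a,b in [((191.5,180),(426,161)),((245,175),(388,175)),((300,170.5),(350,190))]]
for p in P: print(p)
print("tips at z .203",[px2w(T,*a,.203)[:2] for a in [(191.5,180),(245,175),(300,170.5)]])
print("loops z.2 mid",[px2w(T,*a,.198)[:2] for a in [(192.8,171.5),(246,166),(299.5,161.5)]])
print("bar front",[px2w(T,*a,.190)[:2] for a in [(189.5,141),(243,137),(294,132)]])
print("bar ends",[px2w(T,*a,.199)[:2] for a in [(157,139),(330,126)]])
print("tray corners",[px2w(T,*a,.035)[:2] for a in [(274,209),(341,202),(351,286),(282,293)]])
print("hub front face", px2w(T,402.5,194.5,.07), tri([(T,402.5,194.5),(S,248,245)]))
print("spools",px2w(T,190,249.5,.058),px2w(T,373,122,.058), "bowl",px2w(T,424.5,271,.05))
print("shaft at case",px2w(T,427,191,.077))
print("base plate corners",[px2w(T,*a,.0)[:2] for a in [(411,169),(425,219),(452,212)]])
E
```

```text
tips
[0.595  0.2529 0.2041]
[0.6038 0.1454 0.2035]
[0.6135 0.0383 0.2017]
tips at z .203 [array([0.595 , 0.2528]), array([0.6043, 0.1467]), array([0.6127, 0.0367])]
loops z.2 mid [array([0.6132, 0.2523]), array([0.6237, 0.1458]), array([0.6322, 0.0378])]
bar front [array([0.6784, 0.2634]), array([0.6862, 0.1541]), array([0.6962, 0.0492])]
bar ends [array([0.6805, 0.3263]), array([ 0.7057, -0.0249])]
tray corners [array([0.5522, 0.1052]), array([ 0.5678, -0.0566]), array([ 0.3683, -0.0768]), array([0.354 , 0.0856])]
hub front face [ 0.5802 -0.1985  0.07  ] [ 0.5793 -0.2094  0.0582]
spools [0.4574 0.2966 0.058 ] [ 0.7599 -0.136   0.058 ] bowl [ 0.4022 -0.248   0.05  ]
shaft at case [ 0.5871 -0.2543  0.077 ]
base plate corners [array([ 0.6548, -0.2388]), array([ 0.5272, -0.2689]), array([ 0.5442, -0.3378])]
```

```bash
cat >> h.py <<'E'
PSI=0.083; SX=np.array([np.cos(PSI),np.sin(PSI),0]); SY=np.array([-np.sin(PSI),np.cos(PSI),0])
def qd(yaw): return np.array([0,np.cos(yaw/2),np.sin(yaw/2),0])
def shot(n,name):
    o=bot.observe(); im=bot.camera(n); cv2.imwrite("pics/"+name,im); return o,im
E
python3 - <<'E'
from h import *
np.set_printoptions(precision=3,suppress=True)
tag=np.array([.615,.2545,.142])
for y in (PSI,PSI+np.pi,PSI-np.pi):
    for z in (.15,.3): print(y,z,bot.inverse_kinematics(tag*[1,1,0]+[0,0,z],qd(y)))
s=bot.observe(); p=s["eef_pos"]
bot.line_to(p+[0.03,0.05,.14],rate=.25)
bot.goto(tag+[-.01,0,.16],qd(PSI+np.pi))
o,im=shot("wrist","w1.png"); print(o["time_s"],o["eef_pos"],o["ee_rot"])
np.save("w1.npy",np.hstack([o["eef_pos"],o["ee_rot"]]))
E
```

```text
0.083 0.15 [-0.342  0.653 -0.205  1.578  0.155  0.927 -2.087]
0.083 0.3 [-0.203  0.552 -0.455  1.373  0.244  1.272 -2.159]
3.2245926535897933 0.15 [ 0.015  0.777 -0.871  1.563  0.642  1.108  0.644]
3.2245926535897933 0.3 [ 0.075  0.687 -1.043  1.362  0.588  1.418  0.703]
-3.058592653589793 0.15 [ 0.015  0.777 -0.871  1.563  0.642  1.108  0.644]
-3.058592653589793 0.3 [ 0.075  0.687 -1.043  1.362  0.588  1.418  0.703]
4.0667 [0.605 0.254 0.302] [ 0.    -0.041  0.999 -0.   ]
```

View pics/w1.png

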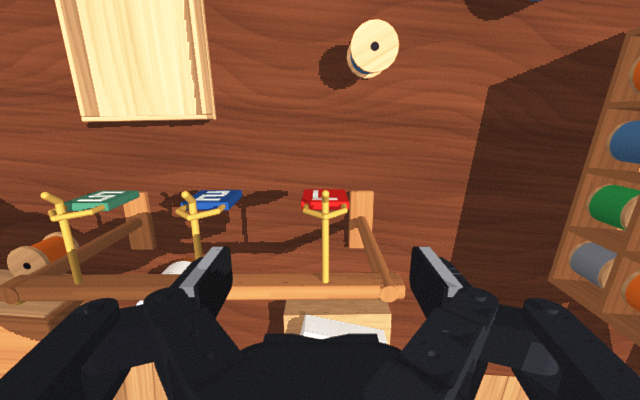

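```bash
python3 - <<'E'
from h import *
np.set_printoptions(precision=4,suppress=True)
a=np.load("w1.npy"); c=cam("wrist",dict(eef_pos=a[:3],ee_rot=a[3:]))
crop(cv2.imread("pics/w1.png"),270,170,400,310,5,"w1c.png")
tag=np.array([.615,.2545,.142])
f=lambda d:w2px(c,tag+d[0]*SX+d[1]*SY+[0,0,d[2]])
print("tip",f([-.02,0,.061]),"loop",f([0,0,.058]),"hook at bar",f([.06,0,.048]))
print("plate top corners",f([-.004,-.022,.025]),f([-.004,.022,.025]),f([.004,-.022,.025]),f([.004,.022,.025]))
E
```

```text
tip [321.6547 194.4904] loop [321.6582 217.6856] hook at bar [321.6641 278.0345]
plate top corners [297.245  201.6768] [345.8528 201.6112] [297.4411 210.1104] [345.6686 210.0465]
```

View pics/w1c.png

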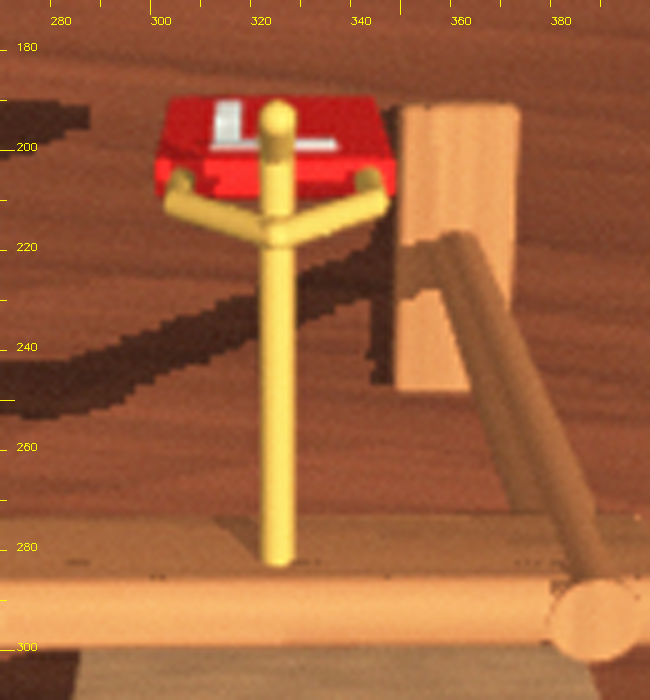

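```bash
python3 - <<'E'
from h import *
np.set_printoptions(precision=4,suppress=True)
tag=np.array([.6148,.2565,0])
q=qd(PSI+np.pi)
bot.line_to(tag+[0,0,.30],rate=.15,ori=q)
print(bot.line_to(tag+[0,0,.152],rate=.12,max_force=8))
print(bot.observe()["wrist_force"])
bot.grip(.03); o,im=shot("wrist","w2.png"); print(o["grip_width"],o["wrist_force"],o["eef_pos"],o["time_s"])
cv2.imwrite("pics/s2.png",bot.camera("scene")[130:310,300:500].repeat(3,0).repeat(3,1))
E
```

```text
False
[ 0.1068  0.3156 -0.532 ]
0.042556843602558146 [0.835  0.7542 1.2309] [0.6149 0.257  0.1523] 6.2167
```

View pics/w2.png

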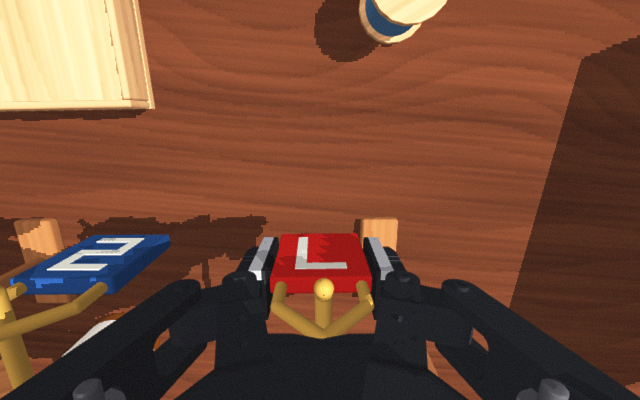

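View pics/s2.png

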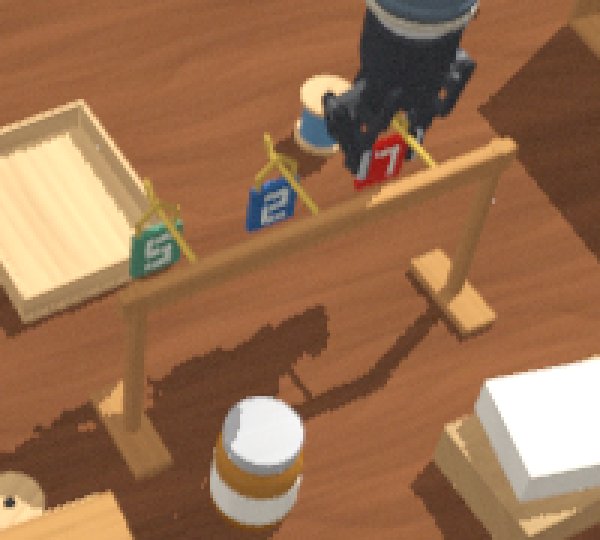

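The red tag sits between both pads at about (322, 265), with the hook tip at (323, 289) clear of the palm. Next I lift it and draw it off.

```bash
python3 - <<'E'
from h import *
np.set_printoptions(precision=4,suppress=True)
p=bot.observe()["eef_pos"]
f=lambda: bot.observe()["wrist_force"]
print(bot.line_to(p+[0,0,.016],rate=.05,max_force=10),f())
b=p+[0,0,.016]
print(bot.line_to(b-.06*SX,rate=.06,max_force=8),f())
o,im=shot("wrist","w3.png"); print(o["grip_width"],o["eef_pos"],o["time_s"])
E
```

```text
False [ 1.0577  0.8719 -0.3804]
False [-1.2429  0.3942 -0.7787]
0.042867740469703625 [0.5555 0.2519 0.1683] 7.9417
```

View pics/w3.png

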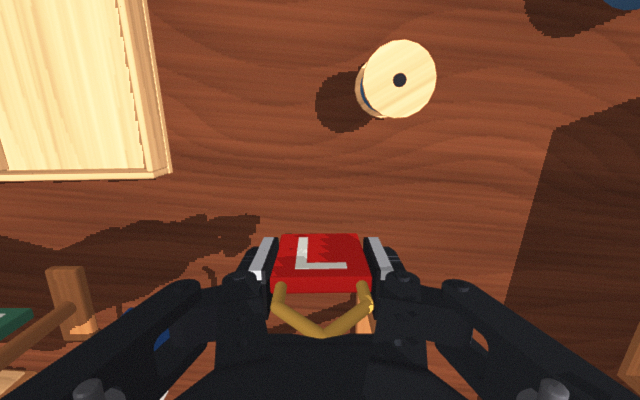

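```bash
python3 - <<'E'
from h import *
np.set_printoptions(precision=4,suppress=True)
tr=np.array([.4606,.0143,0]); q=qd(.097+np.pi)
p=bot.observe()["eef_pos"]
bot.line_to(p-.03*SX+[0,0,.08],rate=.2)
bot.line_to(tr+[0,0,.20],rate=.2,ori=q)
o,im=shot("wrist","w4.png");
bot.line_to(tr+[0,0,.075],rate=.15)
print(bot.line_to(tr+[0,0,.037],rate=.04,max_force=4)); o=bot.observe(); print(o["eef_pos"],o["wrist_force"],o["time_s"])
shot("wrist","w5.png")
E
```

```text
True
[0.4605 0.0146 0.0416] [-0.9062  0.6831  0.7577] 11.7667
```

View pics/w5.png

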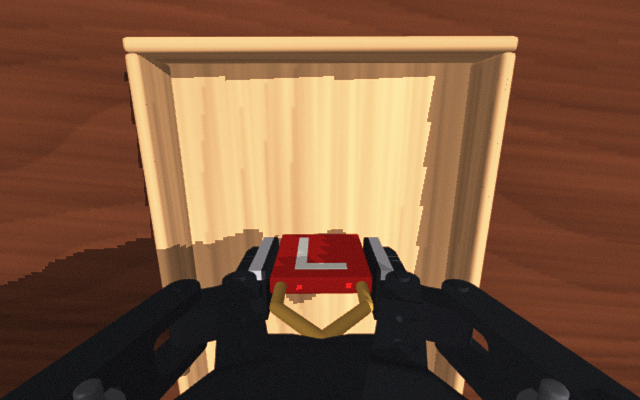

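The tag is centred in the tray between both walls, touching the floor. I release it now.

```bash
python3 - <<'E'
from h import *
np.set_printoptions(precision=4,suppress=True)
bot.grip(.065)
p=bot.observe()["eef_pos"]
bot.line_to(p+[0,0,.25],rate=.2)
o,im=shot("wrist","w6.png"); print(o["grip_width"],o["time_s"])
o,im=shot("top","t6.png")
E
```

```text
0.06486545765074347 13.5667
```

View pics/w6.png

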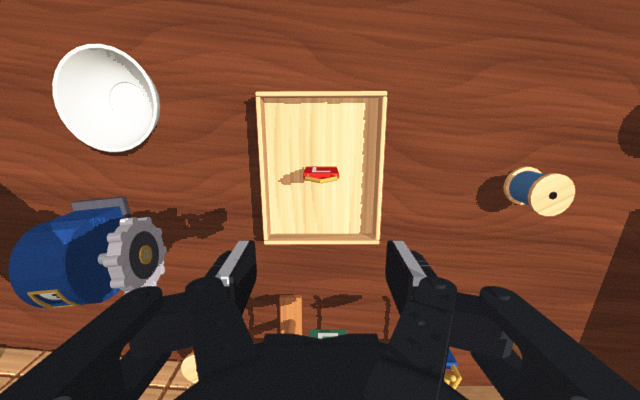

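```bash
python3 - <<'E'
from h import *
np.set_printoptions(precision=3,suppress=True)
C=np.array([.582,-.207,0]); y=.235
p=bot.observe()["eef_pos"]
def pose(phi,r,yaw,flip): # phi>0 toward +x
    X=np.array([np.cos(yaw),np.sin(yaw),0]);Z=np.array([0,0,1.])
    d=np.sin(phi)*X+np.cos(phi)*Z
    Rm=R.from_rotvec(phi*np.array([-np.sin(yaw),np.cos(yaw),0]))*R.from_matrix(np.column_stack([X,np.cross(-Z,X),-Z]) if not flip else np.column_stack([-X,np.cross(-Z,-X),-Z]))
    qq=Rm.as_quat(); return C+[0,0,.07]+r*d, np.array([qq[3],*qq[:3]])
for fl in (0,1):
  for ph in (-.8,-.6,0,.6,.8):
    for r in(.042,.10): print(fl,ph,r,bot.inverse_kinematics(*pose(ph,r,y,fl)))
E
```

```text
0 -0.8 0.042 [ 1.163  0.797 -0.858  2.331  3.198  0.351  2.402]
0 -0.8 0.1 [ 1.374  0.765 -1.072  2.361  2.881  0.249  2.731]
0 -0.6 0.042 [ 1.276  0.919 -1.289  2.206  1.674  0.519 -2.448]
0 -0.6 0.1 [ 1.277  0.665 -1.091  2.221  1.348  0.222 -2.176]
0 0 0.042 [ 0.367  0.634 -0.162  1.748  0.138  0.771 -1.199]
0 0 0.1 [ 0.385  0.567 -0.19   1.691  0.13   0.895 -1.193]
0 0.6 0.042 [ 0.189  0.96  -0.116  1.19   0.278  1.577 -1.324]
0 0.6 0.1 [ 0.169  0.965 -0.116  1.037  0.271  1.723 -1.3  ]
0 0.8 0.042 [ 0.143  1.097 -0.082  0.993  0.304  1.825 -1.303]
0 0.8 0.1 [ 0.095  1.137  0.002  0.784  0.256  1.98  -1.231]
1 -0.8 0.042 [ 1.363  1.023 -1.287  2.326  2.277  0.493  0.246]
1 -0.8 0.1 [ 1.464  0.884 -1.282  2.359  2.274  0.345  0.211]
1 -0.6 0.042 [ 1.276  0.919 -1.289  2.206  1.674  0.519  0.694]
1 -0.6 0.1 [ 1.277  0.665 -1.091  2.221  1.348  0.222  0.965]
1 0 0.042 [ 0.792  0.777 -0.905  1.731  0.715  0.998  1.422]
1 0 0.1 [ 0.82   0.717 -0.956  1.675  0.647  1.098  1.477]
1 0.6 0.042 [ 0.477  1.064 -0.816  1.174  0.699  1.795  1.481]
1 0.6 0.1 [ 0.429  1.06  -0.826  1.021  0.7    1.92   1.53 ]
1 0.8 0.042 [ 0.344  1.152 -0.639  0.98   0.641  1.979  1.584]
1 0.8 0.1 [0.088 1.138 0.025 0.784 0.241 1.977 1.921]
```

```bash
cat >> h.py <<'E'
C=np.array([.582,-.207,.07]); YAW=.235
def pose(phi,r,yaw=None,tilt=None):
    yaw=YAW if yaw is None else yaw; tilt=phi if tilt is None else tilt
    X=np.array([np.cos(yaw),np.sin(yaw),0]);Z=np.array([0,0,1.])
    d=np.sin(phi)*X+np.cos(phi)*Z
    Rm=R.from_rotvec(tilt*np.array([-np.sin(yaw),np.cos(yaw),0]))*R.from_matrix(np.column_stack([X,np.cross(-Z,X),-Z]))
    qq=Rm.as_quat(); return C+r*d, np.array([qq[3],*qq[:3]])
E
python3 - <<'E'
from h import *
np.set_printoptions(precision=4,suppress=True)
bot.goto(*pose(0,.20))
o,im=shot("wrist","w7.png"); np.save("w7.npy",np.hstack([o["eef_pos"],o["ee_rot"]])); print(o["eef_pos"],o["joint_positions"],o["time_s"])
E
```

```text
[ 0.582  -0.2065  0.2699] [ 0.4194  0.4772 -0.243   1.5605  0.1228  1.1192 -1.1856] 15.65
```

View pics/w7.png

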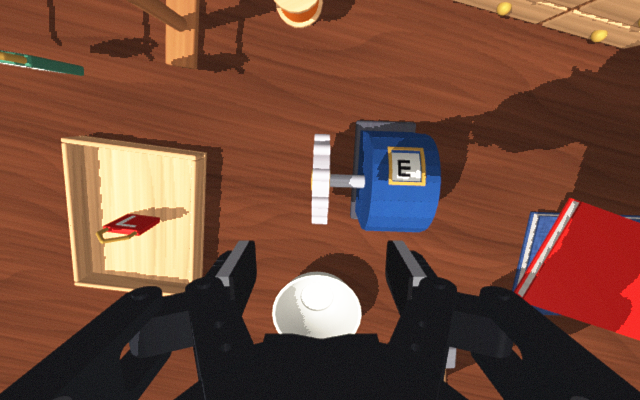

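```bash
python3 - <<'E'
from h import *
np.set_printoptions(precision=2,suppress=True)
a=np.load("w7.npy"); c=cam("wrist",dict(eef_pos=a[:3],ee_rot=a[3:]))
crop(cv2.imread("pics/w7.png"),290,110,460,250,4,"w7c.png")
X=np.array([np.cos(YAW),np.sin(YAW),0]);Y=np.array([-X[1],X[0],0])
f=lambda x,y,z:w2px(c,C+x*X+y*Y+[0,0,z])
print("wheel rim top mid",f(0,0,.044),"far/near x ends",f(.05,0,0),f(-.05,0,0),"faces at top",f(0,.008,.044),f(0,-.008,.044))
print("window ctr r53", f(.053*.5,-.08,.053*.866),"base corners",f(.065,-.048,-.07),f(-.065,-.048,-.07))
print("case cheek top",f(0,-.048,.053),f(0,-.112,.053))
print(px2w(c,0,0,0))
E
```

```text
wheel rim top mid [320.59 188.12] far/near x ends [320.69 132.72] [320.54 221.46] faces at top [312.32 188.11] [328.87 188.13]
window ctr r53 [406.07 161.19] base corners [358.38 117.77] [355.05 214.6 ]
case cheek top [371.79 190.44] [440.06 190.56]
[0.69 0.2  0.  ]
```

View pics/w7c.png

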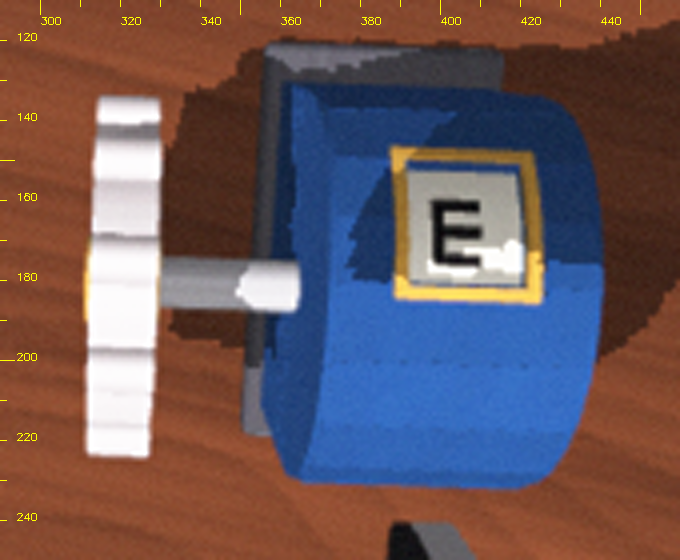

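```bash
python3 - <<'E'
from h import *
np.set_printoptions(precision=4,suppress=True)
a=np.load("w7.npy"); c=cam("wrist",dict(eef_pos=a[:3],ee_rot=a[3:]))
def ang(p,q,z,ax):
    d=(px2w(c,*q,z)-px2w(c,*p,z))[:2]; 
    return np.arctan2(d[1],d[0]) - (np.pi/2 if ax else 0), np.linalg.norm(d)
print("base L",ang((351,218),(356.5,121),.005,0),"base top",ang((414,122.5),(357,120.5),.005,1))
print("win top",ang((423,148.5),(389,147),.110,1),"win bot",ang((424.5,185.5),(388,183),.125,1))
print("wheel mid",ang((317.3,222),(321.7,137),.07,0))
print("wheel R",ang((325,222),(328,137),.07,0),"case right?",ang((438,205),(440,160),.11,0))
print("wheel far",px2w(c,321.7,135,.07),"near",px2w(c,317.3,223,.07))
E
```

```text
base L (np.float64(0.21036279718409642), np.float64(0.1294049989016188)) base top (np.float64(0.2027667144200529), np.float64(0.07215031575743336))
win top (np.float64(0.19316977914138933), np.float64(0.03225470325363695)) win bot (np.float64(0.16713216149846266), np.float64(0.03402929598409506))
wheel mid (np.float64(0.18492879430139395), np.float64(0.09632500037583061))
wheel R (np.float64(0.20735144883512863), np.float64(0.09623586845209314)) case right? (np.float64(0.29964003601927536), np.float64(0.044944541600015875))
wheel far [ 0.6286 -0.197   0.07  ] near [ 0.5307 -0.2154  0.07  ]
```

```bash
sed -i 's/^C=.*/C=np.array([.580,-.206,.07]); YAW=.20/' h.py
cat >> h.py <<'E'
RG=.043
def stroke(a,b,step=.085,rate=.06):
    n=int(np.ceil(abs(b-a)/step))
    for ph in np.linspace(a,b,n+1)[1:]:
        p,q=pose(ph,RG); bot.line_to(p,rate=rate,ori=q)
        o=bot.observe(); print(round(ph,3),np.round(o["wrist_force"],1),round(o["time_s"],2))
E
python3 - <<'E'
from h import *
np.set_printoptions(precision=3,suppress=True)
for ph in(-.3,-.25,0,.3,.6,.65): print(ph,bot.inverse_kinematics(*pose(ph,RG)),bot.inverse_kinematics(*pose(ph,.11)))
bot.grip(.045)
p,q=pose(-.25,.12); bot.line_to(p,rate=.2,ori=q)
o,im=shot("wrist","w8.png"); print(bot.observe()["joint_positions"])
p,q=pose(-.25,RG); print(bot.line_to(p,rate=.05,max_force=6)); o=bot.observe(); print(o["wrist_force"],o["eef_pos"],p,o["time_s"])
shot("wrist","w9.png")
E
```

```text
-0.3 [ 0.584  0.559 -0.322  2.01   0.058  0.335 -1.093] [ 0.633  0.448 -0.35   1.985 -0.005  0.473 -1.032]
-0.25 [ 0.542  0.564 -0.291  1.969  0.082  0.409 -1.131] [ 0.583  0.458 -0.315  1.937  0.03   0.548 -1.081]
0 [ 0.396  0.632 -0.209  1.752  0.176  0.776 -1.27 ] [ 0.407  0.555 -0.224  1.685  0.148  0.917 -1.246]
0.3 [ 0.287  0.777 -0.171  1.474  0.237  1.195 -1.344] [ 0.277  0.739 -0.18   1.359  0.221  1.345 -1.326]
0.6 [ 0.21   0.962 -0.147  1.183  0.282  1.592 -1.361] [ 0.189  0.971 -0.155  1.001  0.28   1.763 -1.337]
0.65 [ 0.2    0.996 -0.144  1.134  0.291  1.656 -1.36 ] [ 0.178  1.014 -0.151  0.936  0.291  1.833 -1.333]
[ 0.586  0.442 -0.316  1.927  0.021  0.572 -1.073]
False
[-0.605 -1.127 -0.118] [ 0.57  -0.208  0.112] [ 0.57  -0.208  0.112] 18.375
```

View pics/w9.png

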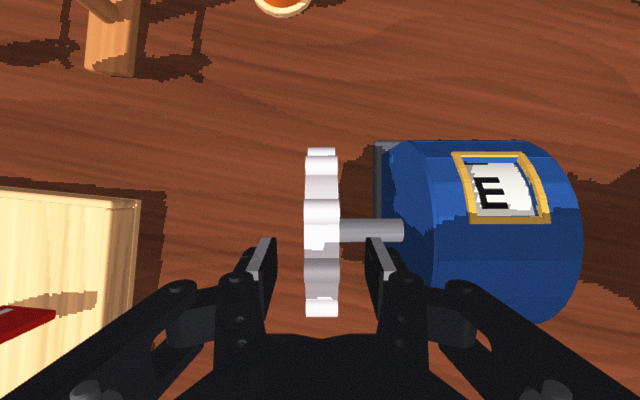

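View pics/w8.png

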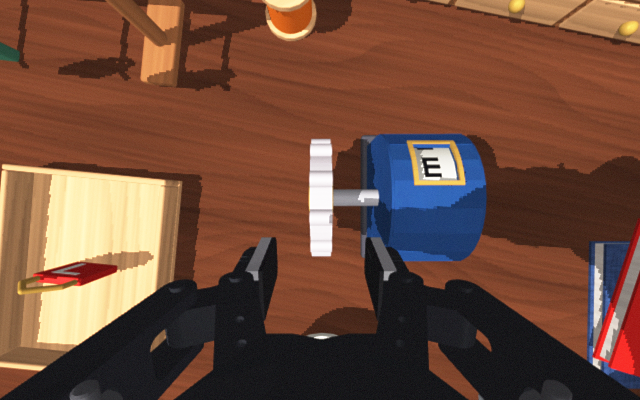

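The wheel is centred between the pads (columns 305–339 between 275 and 366) and edge-on. The digit 3 is visible at (491, 192).

```bash
python3 - <<'E'
from h import *
np.set_printoptions(precision=3,suppress=True)
bot.grip(.005); o=bot.observe(); print(o["grip_width"],o["wrist_force"],o["time_s"])
if .012<o["grip_width"]<.02:
    stroke(-.25,.6)
    shot("wrist","w10.png")
E
```

```text
0.014340573861843819 [-2.34  -0.543  4.395] 18.7917
-0.165 [-4.7 -1.9 10.3] 19.04
-0.08 [-4.5 -1.6 11.8] 19.29
0.005 [-5.6 -2.2 14.4] 19.54
0.09 [-4.9 -1.6 15.3] 19.79
0.175 [-2.2 -0.5 13.3] 20.04
0.26 [-2.1 -0.8 14.4] 20.29
0.345 [-0.7 -0.8 13.9] 20.54
0.43 [ 1.7 -0.2 12.6] 20.79
0.515 [ 0.4 -0.3 13.2] 21.04
0.6 [ 1.8 -0.9 12. ] 21.29
```

View pics/w10.png

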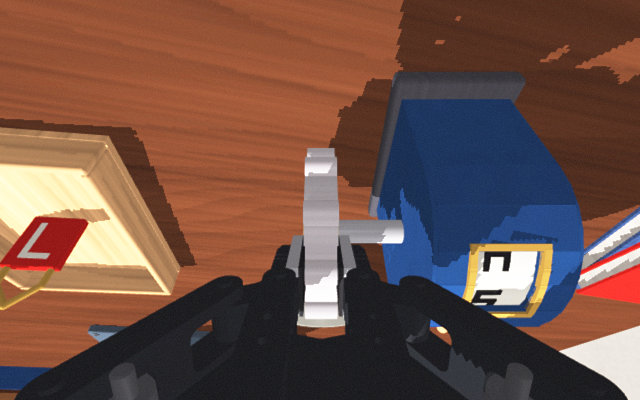

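The drum shows 4 leaving (upside down at (497, 262)) and 5 entering, about 2.7 rad as expected. I regrip for a second stroke.

```bash
cat >> h.py <<'E'
def regrip(a,b):
    bot.grip(.045)
    for ph,r in ((a,.10),(b,.10),(b,RG)):
        p,q=pose(ph,r); bot.line_to(p,rate=.12,ori=q,max_force=10)
    bot.grip(.005); o=bot.observe(); print("grip",o["grip_width"],o["wrist_force"],o["time_s"]); return o["grip_width"]
E
python3 - <<'E'
from h import *
np.set_printoptions(precision=3,suppress=True)
if regrip(.6,-.25)>.012:
    stroke(-.25,.6)
bot.grip(.045)
for ph,r in ((.6,.10),(-.25,.10),(-.25,RG)):
    p,q=pose(ph,r); bot.line_to(p,rate=.12,ori=q,max_force=10)
o,_=shot("wrist","w11.png"); print(o["time_s"]); np.save("w11.npy",np.hstack([o["eef_pos"],o["ee_rot"]]))
E
```

```text
grip 0.01463908651477068 [-2.836 -0.548  6.166] 24.4917
-0.165 [-7.  -0.8 10.9] 24.74
-0.08 [-6.  -0.3 13.4] 24.99
0.005 [-5.1 -1.1 14.5] 25.24
0.09 [-4.4 -0.5 14.7] 25.49
0.175 [-3.6  0.2 14.5] 25.74
0.26 [-2.1  0.1 14.1] 25.99
0.345 [-1.3  0.7 14.7] 26.24
0.43 [ 0.1  1.6 13.6] 26.49
0.515 [ 1.6  0.4 14.8] 26.74
0.6 [ 2.1  0.7 14. ] 26.99
29.7667
```

View pics/w11.png

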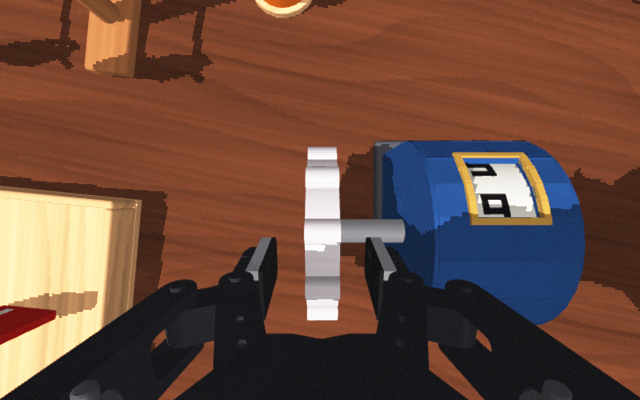

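The 5 is leaving and the 6 is entering, about 3.5 rad. I make a third stroke of 0.85 rad, then inspect from above.

```bash
python3 - <<'E'
from h import *
np.set_printoptions(precision=3,suppress=True)
bot.grip(.005); w=bot.observe()["grip_width"]; print(w)
if w>.012: stroke(-.25,.6)
bot.grip(.045)
for ph,r in ((.6,.10),):
    p,q=pose(ph,r); bot.line_to(p,rate=.15,ori=q)
# look straight at the window: camera normal to window
o,im=shot("wrist","w12.png"); print(o["time_s"])
p,q=pose(0,.12); bot.line_to(p,rate=.15,ori=q)
o,im=shot("wrist","w13.png"); np.save("w13.npy",np.hstack([o["eef_pos"],o["ee_rot"]])); print(o["time_s"])
E
```

```text
0.01482926548943489
-0.165 [-4.2 -1.  10.7] 30.44
-0.08 [-5.3 -0.8 12.6] 30.69
0.005 [-4.4 -0.8 14.4] 30.94
0.09 [-5.5  0.9 15. ] 31.19
0.175 [-2.9 -0.3 14.7] 31.44
0.26 [-4.1  1.4 17. ] 31.69
0.345 [-0.9 -0.1 16.3] 31.94
0.43 [-0.3  0.2 15.4] 32.19
0.515 [ 2.   0.9 13.3] 32.44
0.6 [ 4.1  0.9 10.9] 32.69
33.625
34.475
```

View pics/w12.png

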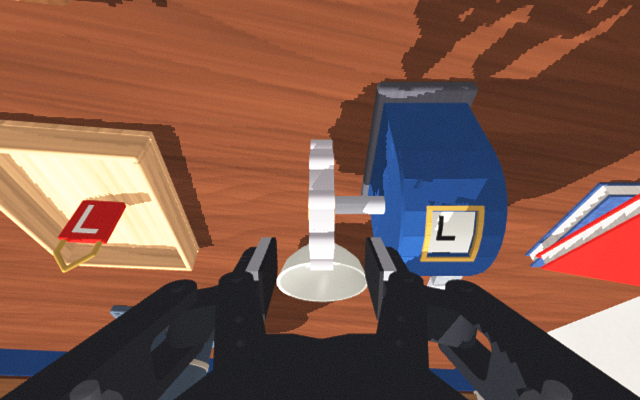

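View pics/w13.png

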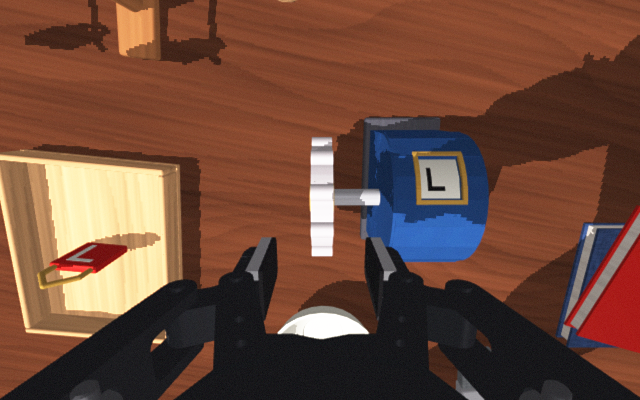

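```bash
python3 - <<'E'
from h import *
crop(cv2.imread("pics/w12.png"),410,190,500,275,8,"w12c.png")
crop(cv2.imread("pics/w13.png"),400,140,480,215,8,"w13c.png")
E
```

```text
(no output)
```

View pics/w12c.png

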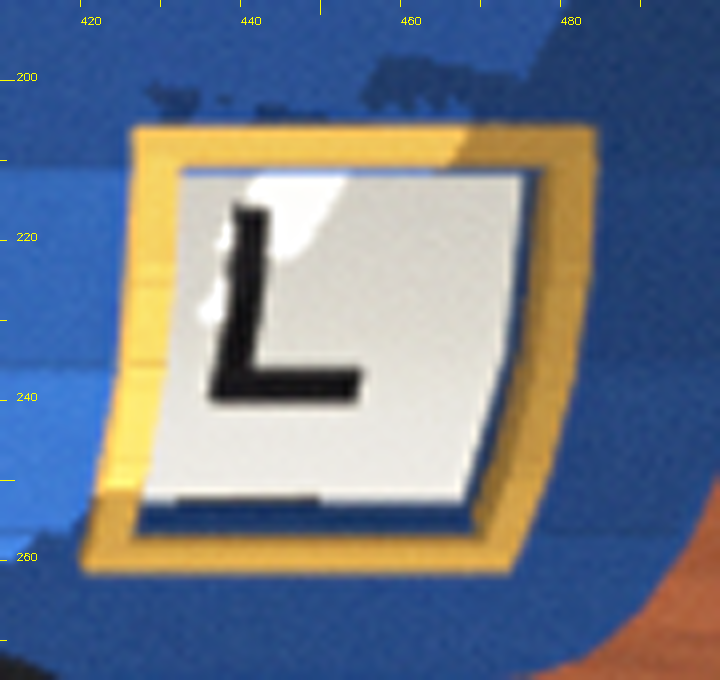

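View pics/w13c.png

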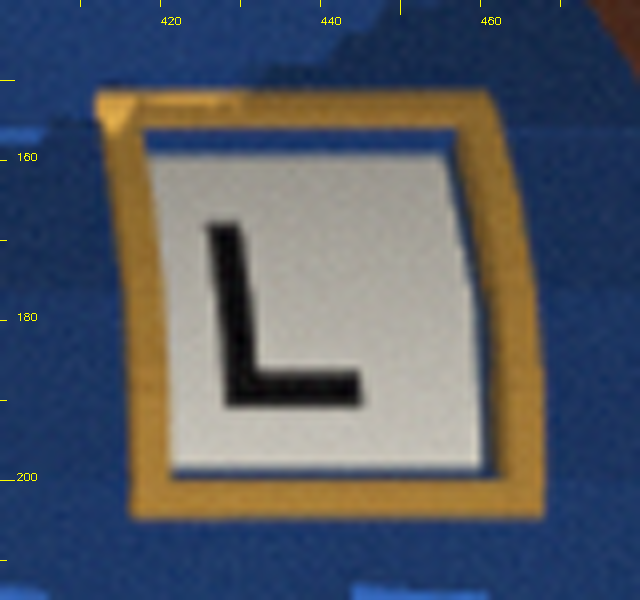

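```bash
python3 - <<'E'
from h import *
X=np.array([np.cos(YAW),np.sin(YAW),0])
def angc(c,u,v,r):
    f,cx,cy,Rm,t=c; d=Rm.T@np.array([(u-cx)/f,(v-cy)/f,1]); o=-Rm.T@t-C
    ox,oz,dx,dz=o@X,o[2],d@X,d[2]
    A=dx*dx+dz*dz;B=ox*dx+oz*dz;D=B*B-A*(ox*ox+oz*oz-r*r)
    k=(-B-np.sqrt(D))/A; return np.arctan2(ox+k*dx,oz+k*dz)
p,q=pose(.6,.10); c12=cam("wrist",dict(eef_pos=p,ee_rot=q))
a=np.load("w13.npy"); c13=cam("wrist",dict(eef_pos=a[:3],ee_rot=a[3:]))
a7=np.load("w7.npy"); c7=cam("wrist",dict(eef_pos=a7[:3],ee_rot=a7[3:]))
for nm,c,fr,dg,u in (("12",c12,(206,261.3),(215.7,240.2),445),("13",c13,(151.5,204.8),(167.8,191),437),("7(3)",c7,(147.,186),(160,176.5),406)):
    F=[angc(c,u,v,.0545) for v in fr]; print(nm,"frame",np.round(F,3),"mid",round(np.mean(F),3))
    for rd in(.044,.047,.050):
        G=[angc(c,u,v,rd) for v in dg]; print("   rd",rd,np.round(G,3),"mid",round(np.mean(G),3), "rel", round(np.mean(G)-np.mean(F),3))
E
```

```text
12 frame [0.874 0.146] mid 0.51
   rd 0.044 [0.727 0.325] mid 0.526 rel 0.016
   rd 0.047 [0.74  0.376] mid 0.558 rel 0.048
   rd 0.05 [0.751 0.419] mid 0.585 rel 0.075
13 frame [0.912 0.185] mid 0.548
   rd 0.044 [0.786 0.38 ] mid 0.583 rel 0.035
   rd 0.047 [0.741 0.371] mid 0.556 rel 0.008
   rd 0.05 [0.703 0.364] mid 0.533 rel -0.015
7(3) frame [0.911 0.167] mid 0.539
   rd 0.044 [0.761 0.364] mid 0.562 rel 0.023
   rd 0.047 [0.715 0.352] mid 0.533 rel -0.006
   rd 0.05 [0.676 0.342] mid 0.509 rel -0.03
```

The 7 sits within about 0.03 rad of the window centre in both views. I retreat and make a final check.

```bash
python3 - <<'E'
from h import *
p,q=pose(0,.22); bot.line_to(p,rate=.15,ori=q)
bot.sleep(.5)
t=bot.camera("top"); s=bot.camera("scene"); o,_=shot("wrist","w14.png")
cv2.imwrite("pics/t14.png",t); cv2.imwrite("pics/s14.png",s)
crop(s,190,150,480,300,2,"s14c.png")
print(o["time_s"],o["wrist_force"],np.abs(o["qd"]).max())
E
```

```text
35.9417 [-0.01232767  0.86240157  0.63391917] 0.0016578029558338668
```

View pics/t14.png

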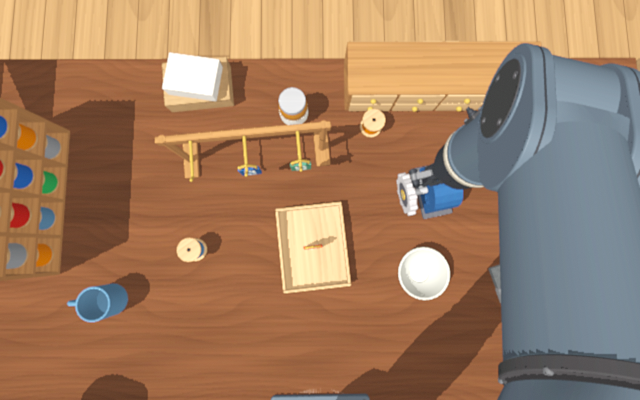

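View pics/s14c.png

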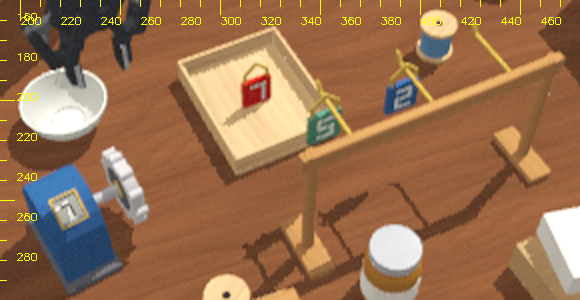

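View pics/w14.png

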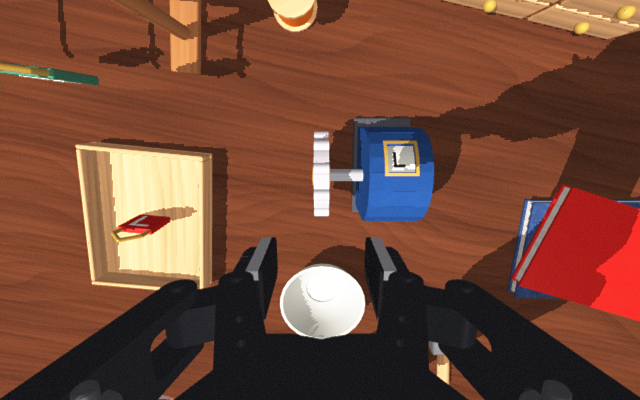

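Everything is in place. The tag stands in the tray near top (318, 244), the 7 is in the window at scene (223, 254), tags 2 and 5 still hang, and the spools and bowl have not moved. The gripper is clear, so I hand in.

```bash
python3 -c "
from plant import bot
bot.sign_off()"
```

```text
the job is handed in; nothing more can be done
```

I lifted the red tag 7 off its hook and set it down in the tray. I then turned the blue counter's finger wheel from 3 to 7 in three strokes, released everything and handed in at about 36 s.

- **Tag 7:** it stands upright near the tray's centre. I set it on the floor under light contact and released it, and it was still standing in the final pictures.
- **Counter:** the 7 reads about 0.02–0.03 rad past centre, against an allowance of 0.1. The two wrist views gave values from -0.015 to +0.075 depending on the drum radius, which I had to assume; they agree best for a radius of about 45.5 mm.
- **Rest of the scene:** by eye in the final pictures, the blue and green tags still hang on their hooks, and the spools and bowl have not moved. The gripper is open and clear of everything, with wrist force near zero.

My first estimate of the counter's yaw from the top picture was off by about 0.035 rad. I corrected it from a wrist picture before gripping the wheel. No other check failed.

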